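# Pack two aquarium filter cartons tight into the marked corner of a display tray

## Task

Set the blue carton upright in the grey display tray and push it snug into the tray's orange-marked corner, its long side flat along the back wall, and let go of it; only then bring the yellow carton. Stand the yellow carton upright in the tray beside the blue one and push it snug against the blue carton, its long side also flat along the back wall, with the blue one still tight in the corner. Keep both cartons upright throughout and leave the bowl, jar and brush where they are.

Things in the scene. Friction and masses are not known exactly. Their poses are not given: they have to be found in the camera images.
- tray: display tray, white floor, grey walls, fixed to the table; origin on the table under the inner floor's centre. Inner floor 130 mm (own x) by 220 mm (own y), 4 mm above the table. Walls 5 mm thick, tops 28 mm above the table: back wall's inner face at x = +65 mm (away from the robot), left wall's at y = +110, right wall's at y = -110; the front (-x) is open, no lip. Yaw varies
- tray_corner (a point): the orange-marked reference corner: the point on the inner floor's surface where the inner faces of back wall (own +x) and left wall (own +y) meet, at (65, 110, 4) mm in the tray's frame, axes as the tray's. Tops and outsides of both walls are orange for 70 mm from it
- blue_carton: rigid closed blue carton with a white band, 46 mm along its own x, 60 mm along its own y, 64 mm high, about 0.1 to 0.25 kg; origin at the centre of its underside, z up; a pale tape strip on top runs along its long side (own y). The same either way round
- yellow_carton: rigid closed yellow carton with a green band, 46 mm along its own x, 56 mm along its own y, 72 mm high, about 0.1 to 0.25 kg; origin at the centre of its underside, z up; a pale tape strip on top runs along its long side (own y). The same either way round
- pet_bowl: bystander: steel pet bowl, 120 mm wide, 45 mm high, origin at the centre of its underside
- treat_jar: bystander: brown jar with a white cap, 64 mm wide, 85 mm high, origin at the centre of its underside
- pet_brush: bystander: pet brush with grey head and red handle, lying, 190 mm long along its own x (x from -95 to 95 mm), 50 mm wide, 30 mm high, origin on the table under its middle
Not all that is in view belongs to the job. Several things have the shape of the yellow_carton; the one meant has the colours described above. Of the things that look like the blue_carton, the larger one is meant.

How it is judged:
On the way:
1. the blue carton stands snug in the orange corner (gaps to both walls under 4 mm, long side along the back wall) and is let go, while the yellow carton is still outside the tray (x of blue_carton in the frame of tray_corner between -0.027 and -0.02 m and z of blue_carton in the frame of tray_corner between -0.003 and 0.003 m and angle between the x axis of blue_carton and the x axis of tray, either way round below 0.07 rad and angle between blue_carton's own z axis and vertical below 0.05 rad and linear speed of blue_carton below 0.01 m/s and y of blue_carton in the frame of tray_corner between -0.034 and -0.027 m and contact force between the fingers and blue_carton below 0.3 N and (y of yellow_carton in the frame of tray below -0.125 m or x of yellow_carton in the frame of tray below -0.075 m or z of yellow_carton in the frame of tray above 0.03 m)), for 0.2 s.
At the end, for the whole second after the job is handed in: Both cartons upright on the tray floor, at rest, released, long sides along the back wall within 4 degrees and under 4 mm from it. Blue also under 4 mm from the left wall at the orange corner; yellow beside it on its open side, under 4 mm from blue (x of blue_carton in the frame of tray_corner between -0.027 and -0.02 m and z of blue_carton in the frame of tray_corner between -0.003 and 0.003 m and angle between the x axis of each of blue_carton, yellow_carton and the x axis of tray, either way round below 0.07 rad and angle between each of blue_carton, yellow_carton's own z axis and vertical below 0.05 rad and linear speed of each of blue_carton, yellow_carton below 0.01 m/s and y of blue_carton in the frame of tray_corner between -0.034 and -0.027 m and x of yellow_carton in the frame of tray_corner between -0.027 and -0.02 m and z of yellow_carton in the frame of tray_corner between -0.003 and 0.003 m and horizontal distance between yellow_carton and blue_carton below 0.062 m and y of yellow_carton in the frame of tray_corner below -0.083 m); the robot touches nothing.
It fails at once if a bystander (bowl, jar or brush) is moved by more than 20 mm (distance of any of pet_bowl, treat_jar, pet_brush from where it was at the start of the episode above 0.02 m).
It fails at once if a carton is tipped by more than 35 degrees (angle between any of blue_carton, yellow_carton's own z axis and vertical above 0.61 rad).
It also fails if it takes over 67 s, if anything falls off the work surface, if the arm or the gripper's body presses on something with over 40 N, if the wrist force passes 120 N, or if a joint passes its speed limit or range.

## Robot

A 7-joint arm with a two-finger parallel gripper is mounted at the origin on the work surface. World frame = base frame: x ahead of the robot, y to its left, z up, the work surface at z = 0. Lengths are in m, angles in rad, forces in N, time in s.
With the tool pointing down it reaches from about 0.425 to 0.925 m from the base axis. Payload 6.8 kg.
Tool frame: the origin (TCP) lies at the very end of the fingers, on their centre line; the grasp point (between the pads) lies 19 mm behind it; x points along the fingers, y is the direction in which the jaws open and shut, and the axes are right-handed (so a half turn about x gives the same grasp; the last joint's range is limited). The gripper opens to 85 mm and grips with 20 to 120 N. Pads are 22 mm wide; open, the fingers measure 114 mm over their backs; the gripper's body (76 mm by 85 mm) begins 54 mm behind the grasp point. The pads swing forward as they close: fully open they stand 13 mm farther back than shut.
Start: joints at [1.132, 0.477, 0.022, 1.555, -0.011, 1.109, -0.083], TCP at [0.219, -0.638, 0.231] pointing down, gripper open.
Joint ranges: [-2.96, 2.96], [-0.34, 2.1], [-1.41, 1.46], [0.24, 2.44], [-1.37, 4.51], [0.17, 1.92], [-2.96, 2.96]. Speed limits (rad/s): [2.39, 2.39, 3.14, 3.14, 3.14, 3.14, 3.14].

## Interface

Orientations are given as a rotation vector (axis times angle).
In Python, from bench import get_obs, grab_frame, camera_info, hand_in gives the robot as it stands.
- The arm moves only by the tool apply_moves, never from a script. Its argument "series" is text: rows parted by semicolons, each of 7 numbers parted by spaces: the turn, a rotation vector about the tool's x, y, z in rad, then the shift along the tool's x, y, z in m, then the opening, from 0 (shut) to 1 (fully open). In form: wx wy wz tx ty tz hand; .... A call has 1 to 12 rows; each row is the pose to reach, as a shift and turn from the pose commanded when the call began, along the tool's axes at that moment; what a row does not reach only later rows make up. A row lasts 1/8 s, in which the tool goes at most 62.5 mm and 10.7 degrees, less where a joint would pass 70% of its speed; a pose out of reach is approached as far as the arm can. A call with a gripper value outside its range is refused whole. The fingers move at their own pace and stop on an object; "force" is the grip in N (left out, the last holds). Time passes only in rows, so rows that repeat a pose let the fingers close. It gives the time, the measured TCP pose, the force and the opening at its end, in the units of the state.
- get_obs(): the state, without advancing time (a new reading comes with each control period).
- grab_frame(name): name is "scene" or "top"; returns the picture (420x560x3 uint8, blue, green, red); there is no depth.
- camera_info(name): a dict with "fov_y" (degrees; the focal length in pixels is half the picture's height over the tangent of half this angle, whatever the lens; pixels are square), "cx", "cy" (the principal point, pixels), "rvec" (rotation vector, rad) and "tvec" (3), from world to camera coordinates, as OpenCV has them. Camera axes: x right, y down, z forward; pixel columns grow to the right and rows downward; lengths in m; the calibration is good to about 2 mm. A picture is of the moment at which its call begins. camera_info takes no time and is no camera call.
- hand_in(): hands the job in, once; it reports no verdict.
The state is a dict: "clock": time; "joints": joint angles; "qvel": joint speeds; "tau": joint torques, N m; "tcp_pos": TCP position; "orientation": TCP orientation; "contact_force": force on the tool from outside, world axes, zero at the start; "moment": the same for the moment, N m; "grip_width": finger opening in m.
Only numpy, scipy, OpenCV 4.12 (cv2) and the standard library are available. Lean on these libraries where they do the work, as an engineer would, in place of code of your own. Each camera call takes 0.05 s, during which the arm holds its last target.

## Working session

There is one attempt and no reset: what is moved stays moved. The work goes in short steps, Python scripts to look and compute and a tool call to move; the robot and the scene stay as the last step left them, time stands still between calls to the robot, and variables do not carry over. Pictures are saved under pics/ and viewed, and the job is handed in when it is done.

Besides the shell and the picture viewer there is one more tool, called after ">>>" by a JSON object that holds its "api" and its "payload". apply_moves: Moves the arm, as the interface text tells. Its arguments: {"type":"object","properties":{"series":{"type":"string"},"force":{"type":"number"}},"required":["series"]}

```bash
mkdir -p pics; ls
python3 - <<'E'
from bench import *
import cv2
print(get_obs())
for n in ("scene","top"):
    print(n,camera_info(n)); cv2.imwrite(f"pics/{n}0.png",grab_frame(n))
E
```

```text
pics
{'clock': 0.0, 'joints': array([ 1.13192809,  0.47778296,  0.02232731,  1.55649567, -0.01148057,
        1.10928386, -0.08307815]), 'qvel': array([-0.00014971, -0.00115398,  0.00019902, -0.00108916, -0.00201871,
        0.00120017,  0.00027373]), 'tau': array([ 1.39835274e-04, -5.96449399e+01,  1.60800699e+00, -2.81195748e+01,
        1.24574071e-02,  9.38304118e-03, -5.84205623e-05]), 'tcp_pos': array([ 0.21900745, -0.63783791,  0.2303183 ]), 'orientation': array([ 2.04250094,  0.34290434, -2.04343047]), 'contact_force': array([-0.07759958,  0.17862263,  0.10679787]), 'moment': array([ 0.03908444, -0.03892895, -0.0081952 ]), 'grip_width': 0.08504708577050529}
scene {'fov_y': 46.15859628192913, 'cx': 274.2573792825788, 'cy': 203.70872186026114, 'rvec': array([ 2.26946262,  0.92784712, -0.32778061]), 'tvec': array([-0.38932889, -0.31142454,  1.55590983])}
top {'fov_y': 42.664390534639445, 'cx': 279.3031672734435, 'cy': 209.0444708560697, 'rvec': array([ 2.23080539, -2.17848935,  0.06890952]), 'tvec': array([-0.08125835,  0.57958564,  1.24917368])}
```

View pics/scene0.png

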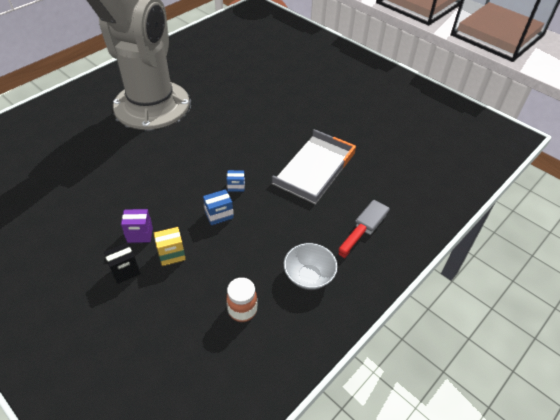

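View pics/top0.png

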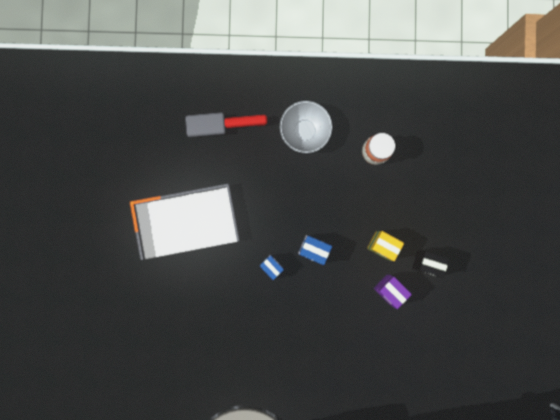

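Candidates (top view): blue-like: large (315,250), small decoy (272,267). Yellow-shaped: yellow (387,246), purple (394,292), black (434,265). I choose the large blue one and the yellow with the green band. I'll check both in close crops.

Run:
```python
import cv2,numpy as np
t=cv2.imread("pics/top0.png");s=cv2.imread("pics/scene0.png")
a=cv2.resize(t[225:315,255:455],None,fx=4,fy=4,interpolation=cv2.INTER_CUBIC)
cv2.imwrite("pics/cropT.png",a)
b=cv2.resize(s[160:285,100:260],None,fx=4.8,fy=4.8,interpolation=cv2.INTER_CUBIC)
cv2.imwrite("pics/cropS.png",b)
c=cv2.resize(t[175:270,120:250],None,fx=6,fy=6,interpolation=cv2.INTER_CUBIC)
cv2.imwrite("pics/cropTr.png",c)
```

```text
(no output)
```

View pics/cropT.png

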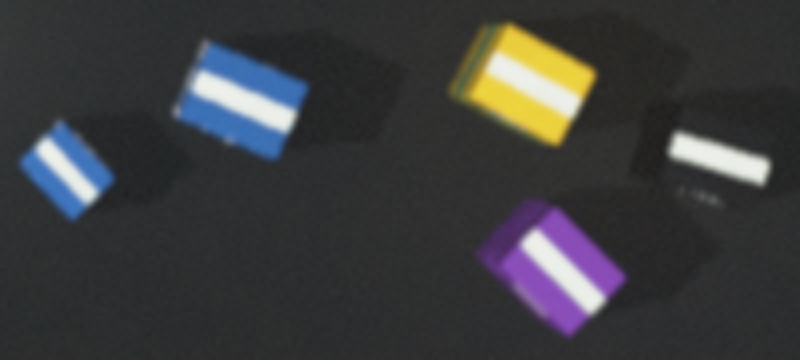

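View pics/cropS.png

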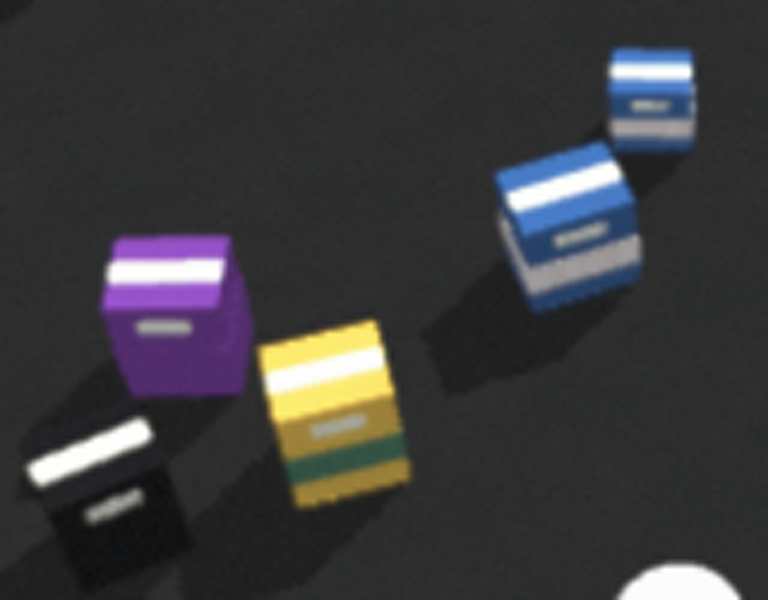

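View pics/cropTr.png

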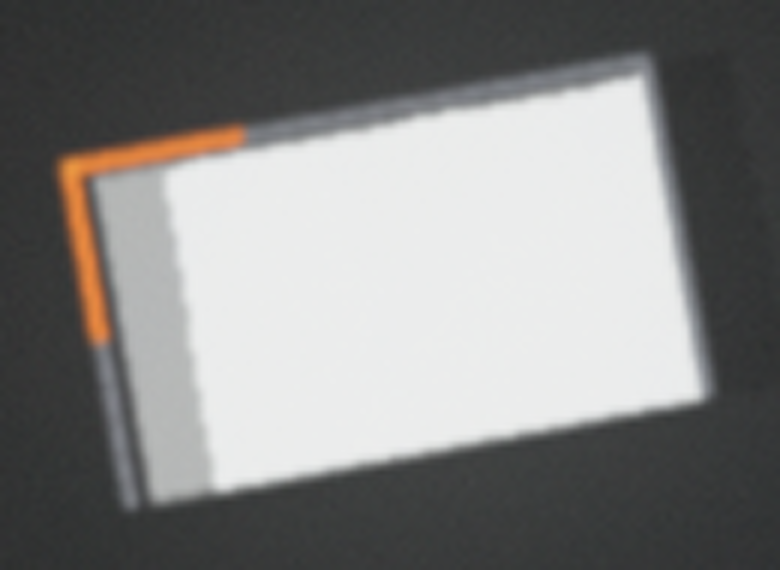

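```bash
cat > h.py <<'E'
import numpy as np,cv2
from scipy.optimize import least_squares
from bench import camera_info
CI={n:camera_info(n) for n in("scene","top")}
def proj(n,P):
    c=CI[n];f=210/np.tan(np.radians(c["fov_y"]/2))
    K=np.array([[f,0,c["cx"]],[0,f,c["cy"]],[0,0,1]])
    return cv2.projectPoints(np.array(P,float).reshape(-1,3),c["rvec"],c["tvec"],K,None)[0].reshape(-1,2)
def w(p,P):
    P=np.array(P,float);c,s=np.cos(p[2]),np.sin(p[2])
    return np.c_[p[0]+c*P[:,0]-s*P[:,1],p[1]+s*P[:,0]+c*P[:,1],P[:,2]]
def px(L,f,ox,oy): return (np.array(L,float)+.5)/f-.5+[ox,oy]
def fit(obs,x0):
    fun=lambda p:np.concatenate([(proj(n,w(p,P))-q).ravel() for n,P,q in obs])
    r=least_squares(fun,x0,loss="soft_l1");return r.x,fun(r.x).reshape(-1,2)
def top(lx,ly,h): # own corners: image-top cam order (+x,+y),(+x,-y),(-x,-y),(-x,+y)
    a,b=lx/2,ly/2; return [(a,b,h),(a,-b,h),(-a,-b,h),(-a,b,h)]
E
python3 - <<'E'
from h import *
import numpy as np
np.set_printoptions(precision=4,suppress=True)
T=lambda L:px(L,4,255,225); S=lambda L:px(L,4.8,100,160)
for nm,h,ly,t,s in (("blue",.064,.06,[(207,43),(308,84),(277,159),(181,115)],[(634,208),(525,240),(497,175),(605,145)]),
 ("yellow",.072,.056,[(508,24),(597,72),(559,145),(470,98)],[(394,398),(280,428),(259,346),(377,321)])):
    C=top(.046,ly,h)
    for tag,o in (("top",[("top",C,T(t))]),("scene",[("scene",C,S(s))]),("both",[("top",C,T(t)),("scene",C,S(s))])):
        x,r=fit(o,[.5,-.2,0]); 
        print(nm,tag,x,np.degrees(x[2]),"\n",r.round(1).tolist() if tag=="both" else np.abs(r).max())
C=[(.07,.115,.028),(.07,-.115,.028),(-.065,.115,.028),(-.065,-.115,.028)]
q=px([(60,160),(652,54),(128,510),(712,398)],6,120,175)
x,r=fit([("top",C,q)],[.6,.2,0]);print("tray",x,np.degrees(x[2]),r.round(2).tolist())
C+= [(-.065,.11,.004),(-.065,-.11,.004)]
q=px([(60,160),(652,54),(128,510),(712,398),(150,504),(703,403)],6,120,175)
x,r=fit([("top",C,q)],[.6,.2,0]);print("tray",x,np.degrees(x[2]),r.round(2).tolist())
E
```

```text
blue top [ 0.4893 -0.1503 -0.3722] -21.327569123057263 
 0.6830586278709916
blue scene [ 0.4929 -0.1513 -0.4082] -23.385715177516975 
 0.4353235858080211
blue both [ 0.4906 -0.1504 -0.3842] -22.013305680969378 
 [[0.9, -0.9], [0.1, -0.6], [-0.1, -0.5], [-0.6, -0.1], [0.1, -1.3], [-0.5, -0.6], [-0.7, -0.1], [-0.4, -0.8]]
yellow top [ 0.502  -0.3122 -0.4656] -26.676065614841153 
 0.24533866407881533
yellow scene [ 0.5052 -0.3118 -0.4817] -27.599786116277173 
 0.9267579273409581
yellow both [ 0.5031 -0.3118 -0.4748] -27.204915508255095 
 [[0.0, -0.3], [-0.3, -0.4], [-0.4, -0.6], [-0.1, -0.8], [-0.2, -1.1], [-1.2, -1.1], [-0.2, 0.5], [-0.7, -0.2]]
tray [0.5447 0.1514 0.209 ] 11.975826317128487 [[0.59, 0.5], [-0.24, 0.04], [-0.64, -0.35], [0.28, -0.16]]
tray [0.5443 0.1516 0.2071] 11.866494985793288 [[0.53, 0.55], [-0.27, 0.27], [-0.81, -0.28], [0.15, 0.1], [0.11, -0.15], [0.17, -0.47]]
```

Run:
```python
import cv2
s=cv2.imread("pics/scene0.png")
cv2.imwrite("pics/cropSt.png",cv2.resize(s[120:210,260:370],None,fx=6,fy=6,interpolation=cv2.INTER_CUBIC))
```

```text
(no output)
```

View pics/cropSt.png

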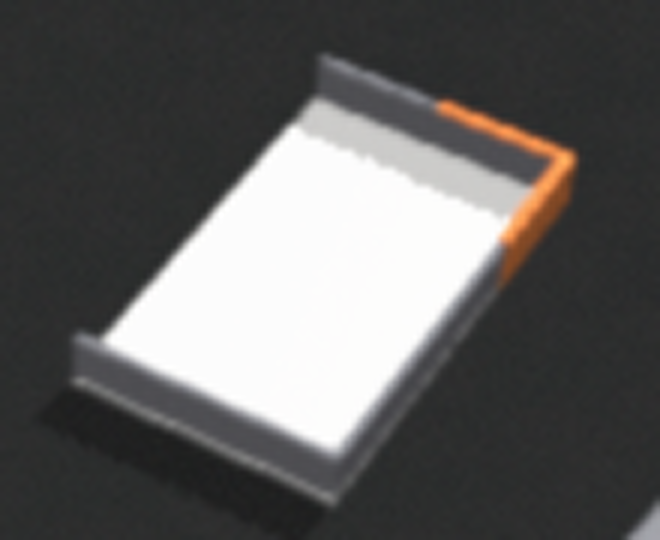

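Run:
```python
from h import *
C=[(.07,.115,.028),(.07,-.115,.028),(-.065,.115,.028),(-.065,-.115,.028),(-.065,.11,.004),(-.065,-.11,.004)]
q=px([(60,160),(652,54),(128,510),(712,398),(150,504),(703,403)],6,120,175)
C2=[(.07,.115,.028),(-.065,.115,.028),(-.065,-.115,.028),(.07,-.115,0),(-.065,-.115,0)]
q2=px([(577,155),(318,55),(74,337),(334,502),(74,383)],6,260,120)
for o in ([("scene",C2,q2)],[("top",C,q),("scene",C2,q2)]):
    x,r=fit(o,[.6,.2,0]);print("tray",x,np.degrees(x[2]),r.round(2).tolist())
from bench import get_obs
from scipy.spatial.transform import Rotation as R
o=get_obs();print(R.from_rotvec(o['orientation']).as_matrix().round(3),o['clock'])
```

```text
tray [0.54593419 0.15328405 0.21729079] 12.449845080697328 [[-0.96, 0.07], [0.65, -0.01], [0.04, 0.24], [0.19, -0.01], [-0.08, -0.23]]
tray [0.54494554 0.15222171 0.21202482] 12.148127529685663 [[0.15, 0.53], [-0.73, -0.22], [-0.9, -0.35], [-0.03, -0.45], [0.02, -0.22], [-0.0, -1.0], [-1.33, 0.23], [0.4, 0.01], [-0.62, 0.08], [-0.63, 0.0], [-0.74, -0.38]]
[[-0.001  0.325 -0.946]
 [ 0.002 -0.946 -0.325]
 [-1.    -0.002  0.   ]] 0.1
```

```bash
cat >> h.py <<'E'
from scipy.spatial.transform import Rotation as Rr
def mv(p,yawdeg,base=None):
    """shift/turn in tool axes from the pose now (or base=(pos,rotvec)) to TCP at p, jaws at yaw"""
    from bench import get_obs
    o=get_obs();b=(o['tcp_pos'],o['orientation']) if base is None else base
    R0=Rr.from_rotvec(b[1]).as_matrix()
    y=np.radians(yawdeg);c,s=np.cos(y),np.sin(y)
    R1=np.array([[0,c,s],[0,s,-c],[-1,0,0]])
    rv=Rr.from_matrix(R0.T@R1).as_rotvec()
    print(yawdeg,"move",rv.round(4),(R0.T@(np.array(p)-b[0])).round(4))
TR=(0.5450,0.1522,0.2120)
def t2w(x,y): return w(TR,[(x,y,0)])[0,:2]
E
python3 - <<'E'
from h import *
mv((.4908,-.1505,.17),-22)
mv((.4908,-.1505,.027),-22)
E
```

```text
-22 move [-8.561e-01 -6.000e-04  1.600e-03] [ 0.061  -0.3726 -0.4153]
-22 move [-8.561e-01 -6.000e-04  1.600e-03] [ 0.204  -0.3724 -0.4153]
```

>>> {"api": "apply_moves", "payload": {"series": "-0.856 -0.0006 0.0016 0.061 -0.3726 -0.4153 1; -0.856 -0.0006 0.0016 0.061 -0.3726 -0.4153 1; -0.856 -0.0006 0.0016 0.061 -0.3726 -0.4153 1; -0.856 -0.0006 0.0016 0.061 -0.3726 -0.4153 1; -0.856 -0.0006 0.0016 0.061 -0.3726 -0.4153 1; -0.856 -0.0006 0.0016 0.061 -0.3726 -0.4153 1; -0.856 -0.0006 0.0016 0.061 -0.3726 -0.4153 1; -0.856 -0.0006 0.0016 0.061 -0.3726 -0.4153 1; -0.856 -0.0006 0.0016 0.061 -0.3726 -0.4153 1; -0.856 -0.0006 0.0016 0.061 -0.3726 -0.4153 1; -0.856 -0.0006 0.0016 0.061 -0.3726 -0.4153 1; -0.856 -0.0006 0.0016 0.061 -0.3726 -0.4153 1", "force": 40}}

```text
clock: 1.6
tcp_pos: [0.4902, -0.1529, 0.1702]
orientation: [1.487, 0.999, -1.489]
contact_force: [0.6, -0.5, 0.7]
grip_width: 0.0852
```

Run:
```python
from h import *
from bench import grab_frame
for n in("top","scene"):
    f=grab_frame(n);y,x=(210,250) if n=="top" else (150,150)
    cv2.imwrite(f"pics/{n}1.png",cv2.resize(f[y-40 if n=='top' else 90:y+110,x-20:x+180],None,fx=3.5,fy=3.5))
mv((.4908,-.1505,.027),-22)
```

```text
-22 move [-0.0028  0.0017 -0.0012] [ 0.1433 -0.0006 -0.0024]
```

View pics/top1.png

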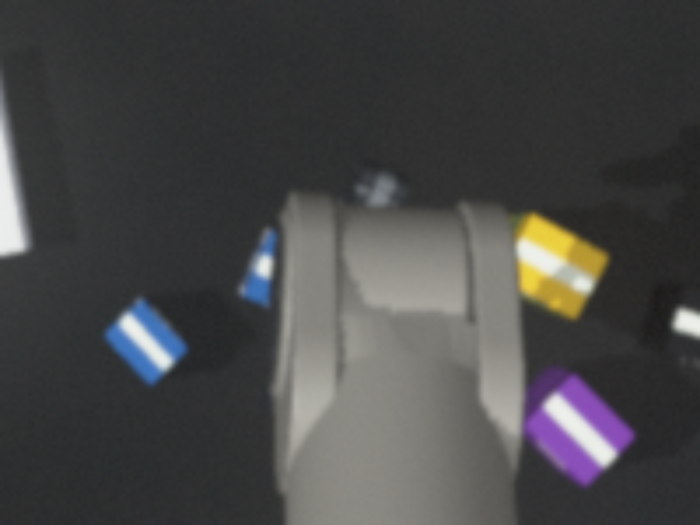

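View pics/scene1.png

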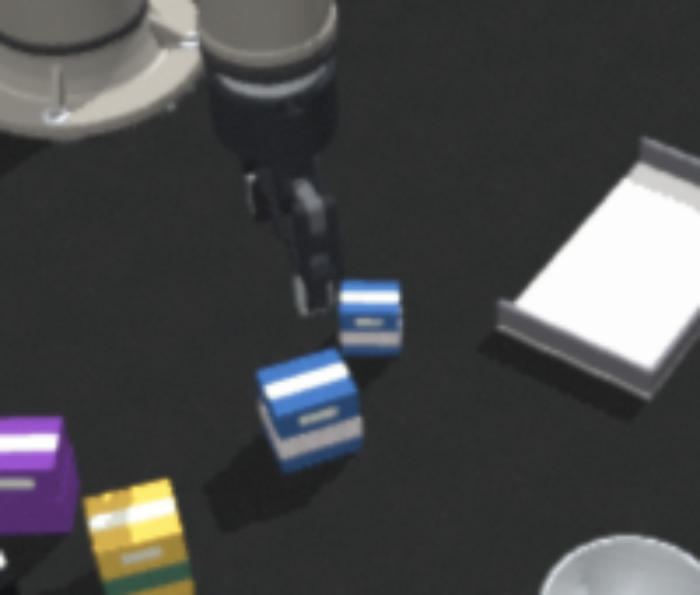

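The gripper stands above the blue carton, with its tape strip roughly square to the jaws. Next I descend and close.

>>> {"api": "apply_moves", "payload": {"series": "0 0 0 0.06 0 0 1; 0 0 0 0.1 0 0 1; 0 0 0 0.13 0 0 1; 0 0 0 0.143 0 0 1; 0 0 0 0.143 0 0 1; 0 0 0 0.143 0 0 0; 0 0 0 0.143 0 0 0; 0 0 0 0.143 0 0 0; 0 0 0 0.143 0 0 0; 0 0 0 0.143 0 0 0"}}

```text
clock: 2.95
tcp_pos: [0.4917, -0.1516, 0.0284]
orientation: [1.486, 0.999, -1.485]
contact_force: [-1.8, 0.4, 6.2]
grip_width: 0.0459
```

Run:
```python
from h import *
print(t2w(.035,.068))
mv((.4908,-.1505,.027),-22)
mv((*t2w(.025,.06),.09),12.15)
```

```text
[0.56490816 0.22604216]
-22 move [-0.0002  0.0013 -0.0027] [ 0.0014 -0.0012 -0.0007]
12.15 move [-0.5962  0.0021 -0.0022] [-0.0622 -0.0773 -0.3652]
```

Run:
```python
from h import *
mv((*t2w(.034,.07),.10),12.15)
```

```text
12.15 move [-0.5962  0.0021 -0.0022] [-0.0723 -0.0754 -0.3785]
```

>>> {"api": "apply_moves", "payload": {"series": "0 0 0 -0.03 0 0 0; 0 0 0 -0.06 0 0 0; 0 0 0 -0.072 -0.005 -0.03 0; -0.1 0 0 -0.072 -0.015 -0.08 0; -0.2 0 0 -0.072 -0.03 -0.13 0; -0.3 0 0 -0.072 -0.04 -0.18 0; -0.4 0 0 -0.072 -0.05 -0.23 0; -0.5 0 0 -0.072 -0.06 -0.28 0; -0.596 0.002 -0.002 -0.072 -0.07 -0.33 0; -0.596 0.002 -0.002 -0.072 -0.0754 -0.3785 0; -0.596 0.002 -0.002 -0.072 -0.0754 -0.3785 0; -0.596 0.002 -0.002 -0.072 -0.0754 -0.3785 0"}}

```text
clock: 4.45
tcp_pos: [0.5627, 0.2272, 0.0986]
orientation: [1.051, 1.303, -1.053]
contact_force: [-0.3, -0.9, -1.4]
grip_width: 0.0454
```

Run:
```python
from h import *
from bench import grab_frame
f=grab_frame("scene")
cv2.imwrite("pics/scene2.png",cv2.resize(f[60:220,230:400],None,fx=4,fy=3.7,interpolation=cv2.INTER_CUBIC))
mv((*t2w(.034,.07),.034),12.15)
```

```text
12.15 move [-0.0013  0.0006  0.0018] [ 0.0645  0.0011 -0.0013]
```

View pics/scene2.png

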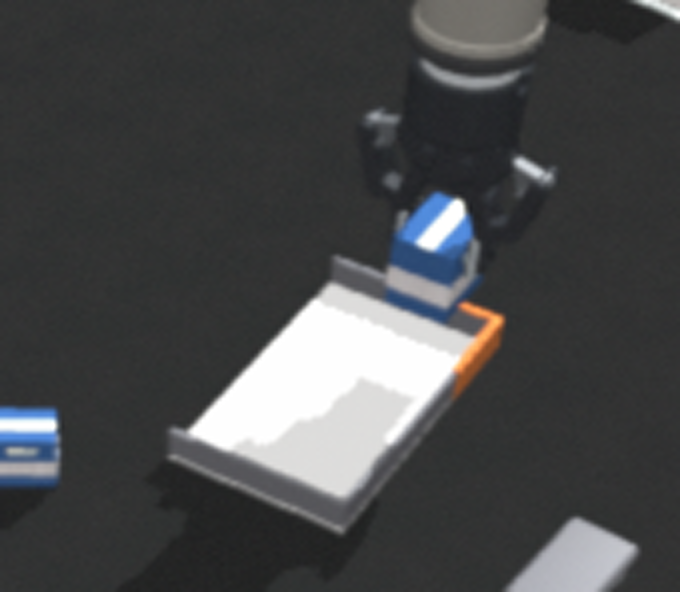

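>>> {"api": "apply_moves", "payload": {"series": "0 0 0 0.03 0 0 0; 0 0 0 0.05 0 0 0; 0 0 0 0.06 0 0 0; 0 0 0 0.065 0 0 0; 0 0 0 0.065 0 0 0; 0 0 0 0.065 0 0 0"}}

```text
clock: 5.25
tcp_pos: [0.5634, 0.2283, 0.0345]
orientation: [1.052, 1.303, -1.051]
contact_force: [-0.4, 0.2, -2.5]
grip_width: 0.0453
```

Run:
```python
from h import *
from bench import grab_frame,get_obs
print(get_obs()['contact_force'],get_obs()['tcp_pos'])
cv2.imwrite("pics/scene3.png",cv2.resize(grab_frame("scene")[60:220,230:400],None,fx=4,fy=3.7,interpolation=cv2.INTER_CUBIC))
mv((*t2w(.034,.07),.034),12.15)
```

```text
[-0.44871868  0.2379453  -2.51576071] [0.56337321 0.22830824 0.03446761]
12.15 move [-0.0001 -0.0011 -0.0002] [0.0004 0.     0.0005]
```

View pics/scene3.png

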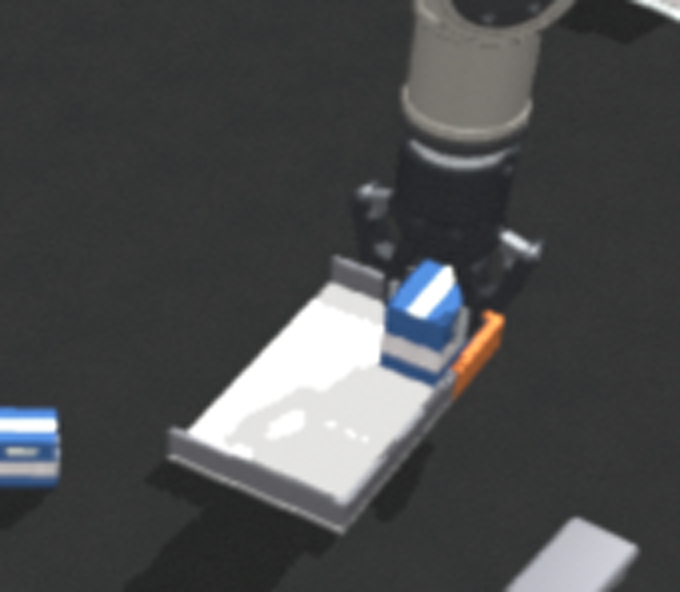

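>>> {"api": "apply_moves", "payload": {"series": "0 0 0 0.001 0 -0.003 0; 0 0 0 0.001 0 -0.006 0; 0 0 0 0.001 0 -0.008 0; 0 0 0 0.001 0 -0.008 0; 0 0 0 0.001 0 -0.008 0"}}

```text
clock: 5.92
tcp_pos: [0.5612, 0.2358, 0.0328]
orientation: [1.052, 1.303, -1.052]
contact_force: [0.0, -0.3, -0.9]
grip_width: 0.0455
```

>>> {"api": "apply_moves", "payload": {"series": "0 0 0 0 0 -0.001 0; 0 0 0 0 0 -0.0015 0; 0 0 0 0 0 -0.002 0; 0 0 0 0 0 -0.0025 0; 0 0 0 0 0 -0.003 0; 0 0 0 0 0 -0.003 0"}}

```text
clock: 6.68
tcp_pos: [0.561, 0.2366, 0.0328]
orientation: [1.05, 1.301, -1.055]
contact_force: [0.4, -6.2, 1.0]
grip_width: 0.0456
```

>>> {"api": "apply_moves", "payload": {"series": "0 0 0 0 0.002 0 0; 0 0 0 0 0.004 0 0; 0 0 0 0 0.006 0 0; 0 0 0 0 0.007 0 0; 0 0 0 0 0.008 0 0; 0 0 0 0 0.008 0 0"}}

```text
clock: 7.42
tcp_pos: [0.5649, 0.2374, 0.0327]
orientation: [1.044, 1.304, -1.06]
contact_force: [-11.3, -10.4, 13.9]
grip_width: 0.0454
```

```bash
cat >> h.py <<'E'
def st():
    from bench import get_obs
    o=get_obs();c,s=np.cos(TR[2]),np.sin(TR[2]);M=np.array([[c,s],[-s,c]])
    print("t",o['clock'],"tray xy",(M@(o['tcp_pos'][:2]-TR[:2])).round(4),"z",o['tcp_pos'][2].round(4),"Ftray",(M@o['contact_force'][:2]).round(1),o['contact_force'][2].round(1),"w",o['grip_width'].round(4))
E
python3 -c "from h import *;st()"
```

```text
Traceback (most recent call last):
  File "h.py", line 33, in st
    print("t",o['clock'],"tray xy",(M@(o['tcp_pos'][:2]-TR[:2])).round(4),"z",o['tcp_pos'][2].round(4),"Ftray",(M@o['contact_force'][:2]).round(1),o['contact_force'][2].round(1),"w",o['grip_width'].round(4))
                                                                                                                                                                                      ^^^^^^^^^^^^^^^^^^^^^
AttributeError: 'float' object has no attribute 'round'
```

```bash
sed -i "s/o\['grip_width'\].round(4)/round(float(o['grip_width']),4)/" h.py
python3 - <<'E'
from h import *
from bench import grab_frame
st()
cv2.imwrite("pics/scene4.png",cv2.resize(grab_frame("scene")[90:190,290:390],None,fx=6,fy=6,interpolation=cv2.INTER_CUBIC))
cv2.imwrite("pics/top4.png",cv2.resize(grab_frame("top")[170:270,110:250],None,fx=5,fy=5,interpolation=cv2.INTER_CUBIC))
E
```

```text
t 7.425 tray xy [0.0374 0.0791] z 0.0327 Ftray [-13.2  -7.7] 13.9 w 0.0454
```

View pics/scene4.png

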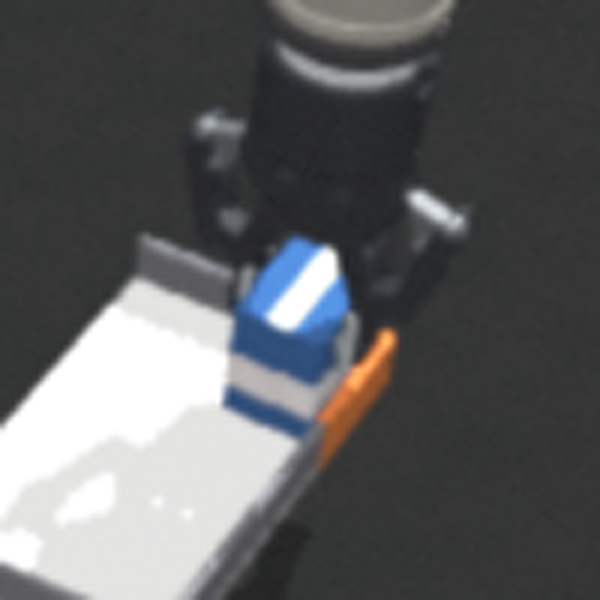

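View pics/top4.png

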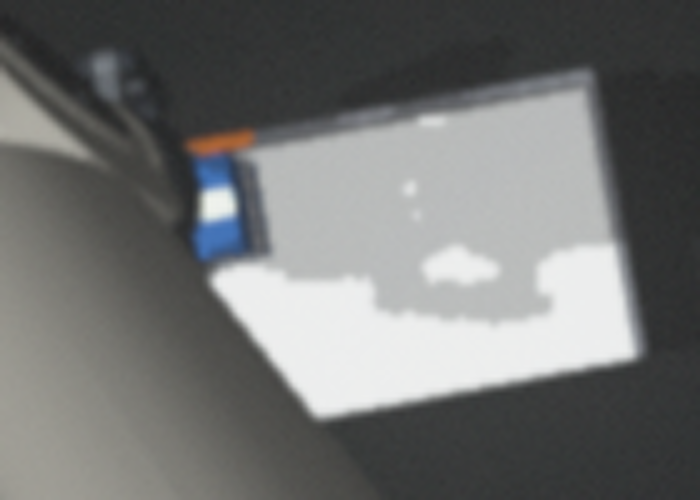

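>>> {"api": "apply_moves", "payload": {"series": "0 0 0 0 -0.003 0.001 0; 0 0 0 0 -0.006 0.001 0; 0 0 0 0 -0.006 0.001 0; 0 0 0 0 -0.006 0.001 0"}}

```text
clock: 8.02
tcp_pos: [0.5638, 0.2372, 0.0329]
orientation: [1.052, 1.301, -1.052]
contact_force: [1.6, -5.4, -0.1]
grip_width: 0.0454
```

```bash
python3 -c "from h import *;st()"
```

```text
t 8.025 tray xy [0.0362 0.0791] z 0.0329 Ftray [ 0.4 -5.6] -0.1 w 0.0454
```

>>> {"api": "apply_moves", "payload": {"series": "0 0 0 0 0 0 1; 0 0 0 0 0 0 1; 0 0 0 0 0 0 1; 0 0 0 -0.005 0 0 1; 0 0 0 -0.008 0 0 1; 0 0 0 -0.008 0 0 1"}}

```text
clock: 8.78
tcp_pos: [0.5631, 0.2384, 0.0413]
orientation: [1.052, 1.303, -1.051]
contact_force: [-0.6, -0.2, 0.0]
grip_width: 0.0852
```

Run:
```python
from h import *
from bench import grab_frame
st()
cv2.imwrite("pics/scene5.png",cv2.resize(grab_frame("scene")[90:190,290:390],None,fx=6,fy=6,interpolation=cv2.INTER_CUBIC))
```

```text
t 8.775 tray xy [0.0358 0.0805] z 0.0413 Ftray [-0.7 -0.1] 0.0 w 0.0852
```

View pics/scene5.png

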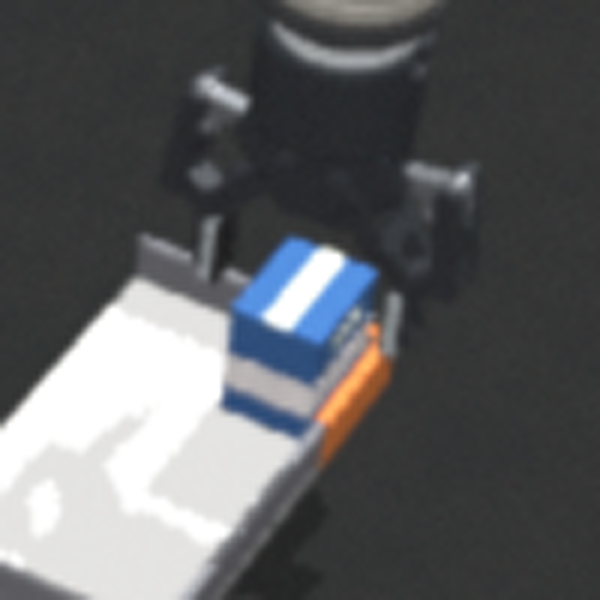

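Run:
```python
from h import *
C=top(.046,.06,.068)
x,r=fit([("scene",C,px([(378,270),(322,347),(232,310),(295,238)],6,290,90))],[.56,.23,.2])
c,s=np.cos(TR[2]),np.sin(TR[2]);print(np.array([[c,s],[-s,c]])@(x[:2]-TR[:2]),np.degrees(x[2]),r.round(1).tolist())
```

```text
[0.0390381 0.0795475] 12.203238095978742 [[0.4, 0.4], [0.0, -0.1], [0.0, -0.1], [-0.5, -0.1]]
```

>>> {"api": "apply_moves", "payload": {"series": "0 0 0 0 0.001 0 0; 0 0 0 0 0.001 0 0; 0 0 0 0 0.001 0 0; 0 0 0 0 0.001 0 0; 0 0 0 0 0.003 0 0; 0 0 0 0 0.005 0 0; 0 0 0 0 0.006 0 0; 0 0 0 0 0.007 0 0; 0 0 0 0 0.007 0 0"}}

```text
clock: 9.95
tcp_pos: [0.5677, 0.2393, 0.0409]
orientation: [1.049, 1.305, -1.055]
contact_force: [-6.6, -2.4, 7.8]
grip_width: 0.0452
```

```bash
python3 -c "from h import *;st()"
```

```text
t 9.95 tray xy [0.0406 0.0803] z 0.0409 Ftray [-6.9 -1. ] 7.8 w 0.0452
```

>>> {"api": "apply_moves", "payload": {"series": "0 0 0 0 0.001 -0.001 0; 0 0 0 0 0.002 -0.002 0; 0 0 0 0 0.002 -0.003 0; 0 0 0 0 0.002 -0.003 0"}}

```text
clock: 10.45
tcp_pos: [0.5679, 0.2394, 0.0409]
orientation: [1.044, 1.303, -1.061]
contact_force: [-12.8, -9.5, 18.6]
grip_width: 0.0453
```

```bash
python3 -c "from h import *;st()"
```

```text
t 10.45 tray xy [0.0407 0.0804] z 0.0409 Ftray [-14.5  -6.6] 18.6 w 0.0453
```

>>> {"api": "apply_moves", "payload": {"series": "0 0 0 0 -0.0015 0.001 0; 0 0 0 0 -0.0015 0.001 0; 0 0 0 0 -0.0015 0.001 1; 0 0 0 0 -0.0015 0.001 1; 0 0 0 0 -0.0015 0.001 1; 0 0 0 -0.04 -0.002 0.001 1; 0 0 0 -0.08 -0.002 0.001 1; 0 0 0 -0.12 -0.002 0.001 1; 0 0 0 -0.12 -0.03 0.06 1; 0 0 0 -0.12 -0.04 0.12 1; 0 0 0 -0.12 -0.04 0.15 1; 0 0 0 -0.12 -0.04 0.15 1"}}

```text
clock: 11.95
tcp_pos: [0.5642, 0.0841, 0.1605]
orientation: [1.055, 1.3, -1.057]
contact_force: [0.1, 0.4, -0.1]
grip_width: 0.0855
```

Run:
```python
from h import *
from bench import grab_frame
st()
cv2.imwrite("pics/scene6.png",cv2.resize(grab_frame("scene")[90:190,290:390],None,fx=6,fy=6,interpolation=cv2.INTER_CUBIC))
cv2.imwrite("pics/top6.png",cv2.resize(grab_frame("top")[170:270,110:240],None,fx=6,fy=6,interpolation=cv2.INTER_CUBIC))
```

```text
t 11.95 tray xy [ 0.0044 -0.0706] z 0.1605 Ftray [0.2 0.4] -0.1 w 0.0855
```

View pics/scene6.png

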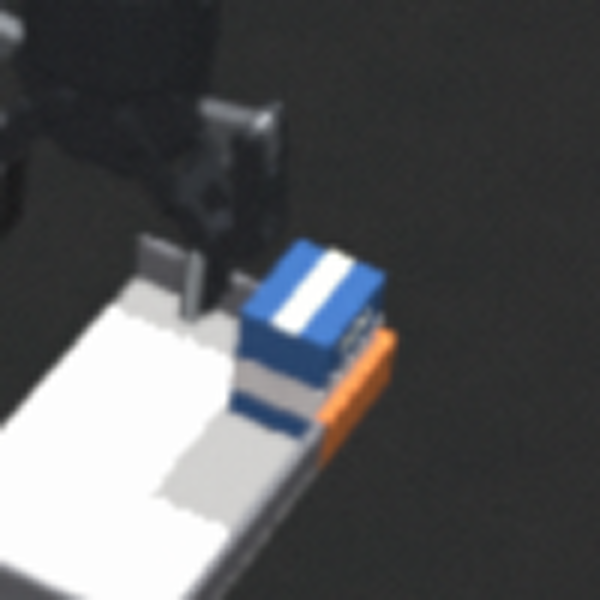

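View pics/top6.png

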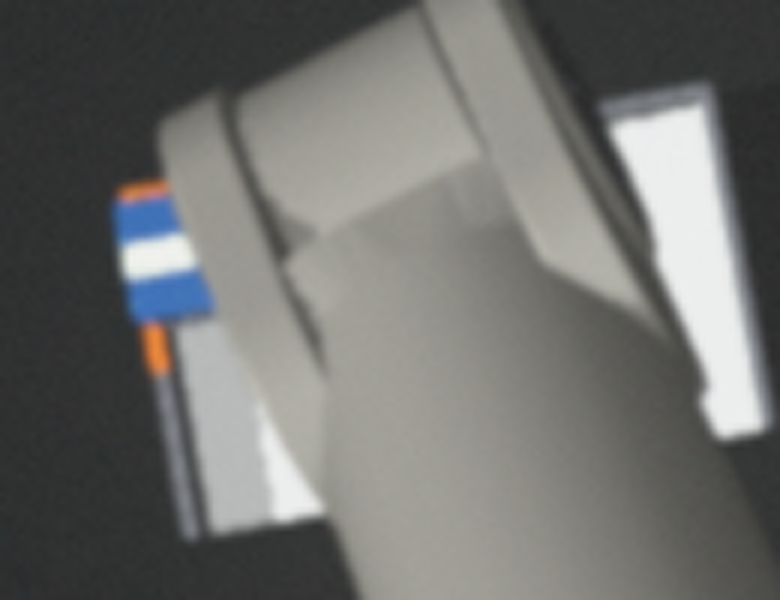

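Blue has closed the gap to the back wall. Next I move over the yellow carton, which also frees the top view.

Run:
```python
from h import *
mv((.5033,-.3118,.17),-27)
```

```text
-27 move [ 0.6832 -0.0012  0.0011] [-0.0097 -0.1431  0.3786]
```

>>> {"api": "apply_moves", "payload": {"series": "0.683 0 0 -0.0097 -0.1431 0.3786 1; 0.683 0 0 -0.0097 -0.1431 0.3786 1; 0.683 0 0 -0.0097 -0.1431 0.3786 1; 0.683 0 0 -0.0097 -0.1431 0.3786 1; 0.683 0 0 -0.0097 -0.1431 0.3786 1; 0.683 0 0 -0.0097 -0.1431 0.3786 1; 0.683 0 0 -0.0097 -0.1431 0.3786 1; 0.683 0 0 -0.0097 -0.1431 0.3786 1; 0.683 0 0 -0.0097 -0.1431 0.3786 1; 0.683 0 0 -0.0097 -0.1431 0.3786 1; 0.683 0 0 -0.0097 -0.1431 0.3786 1"}}

```text
clock: 13.42
tcp_pos: [0.5038, -0.311, 0.1703]
orientation: [1.545, 0.951, -1.546]
contact_force: [0.2, -0.0, 0.5]
grip_width: 0.0855
```

Run:
```python
from h import *
from bench import grab_frame
st()
mv((.5033,-.3118,.037),-27)
f=grab_frame("scene");cv2.imwrite("pics/scene7.png",f)
cv2.imwrite("pics/scene7c.png",cv2.resize(f[90:190,290:390],None,fx=6,fy=6,interpolation=cv2.INTER_CUBIC))
cv2.imwrite("pics/top7.png",cv2.resize(grab_frame("top")[175:270,120:250],None,fx=6,fy=6,interpolation=cv2.INTER_CUBIC))
```

```text
t 13.425 tray xy [-0.1377 -0.4442] z 0.1703 Ftray [ 0.2 -0.1] 0.5 w 0.0855
-27 move [ 0.0025 -0.0003  0.0013] [1.333e-01 1.000e-04 1.000e-03]
```

View pics/top7.png

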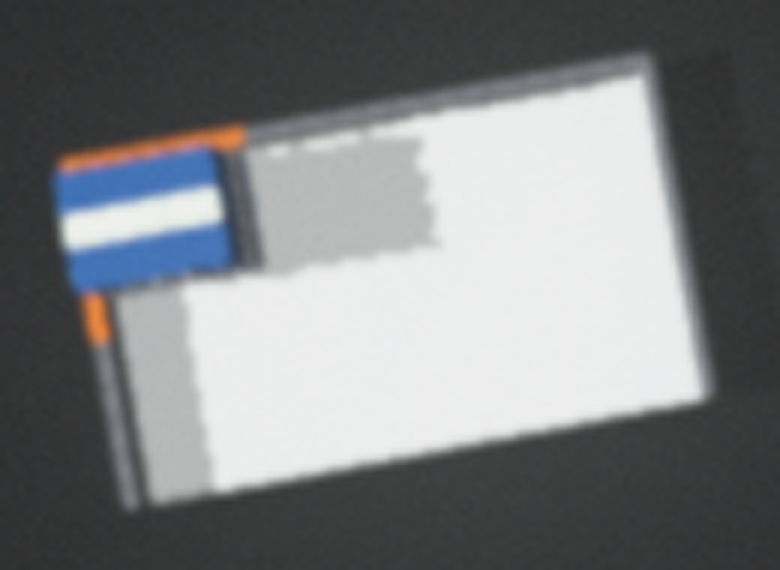

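View pics/scene7c.png

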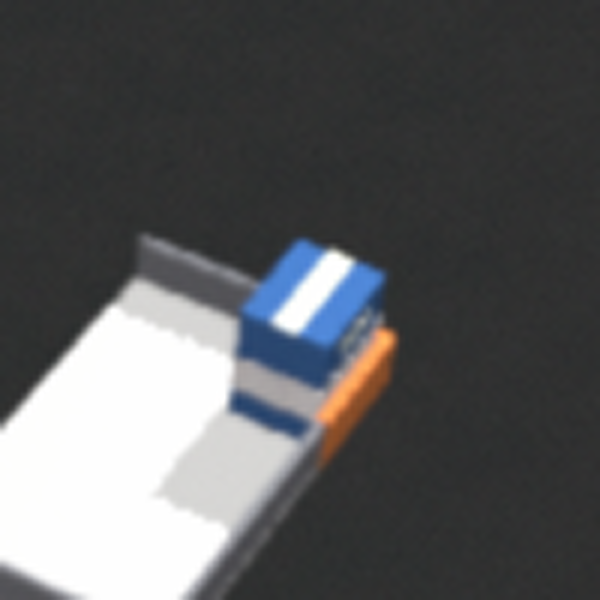

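View pics/scene7.png

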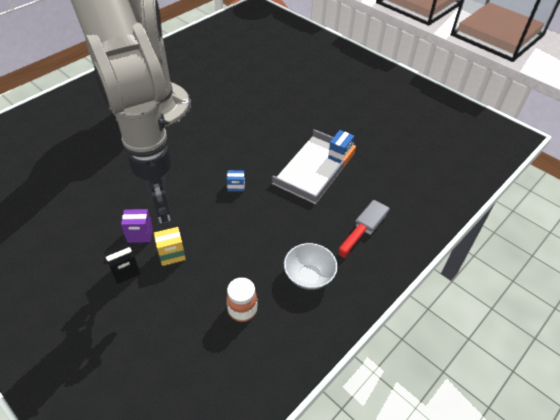

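Run:
```python
from h import *
C=top(.046,.06,.068)
for n,q,T in (("top",px([(55,172),(217,148),(236,268),(72,292)],6,120,175),(.5443,.1516,.2071)),("scene",px([(385,270),(330,347),(242,312),(302,239)],6,290,90),(.5459,.1533,.2173))):
    x,r=fit([(n,C,q)],[.56,.23,.2])
    c,s=np.cos(T[2]),np.sin(T[2]);print(n,np.array([[c,s],[-s,c]])@(x[:2]-T[:2])-[.065,.11],np.degrees(x[2]-T[2]),r.round(1).tolist())
```

```text
top [-0.0256987 -0.0311781] -1.8067066302750656 [[0.3, -0.1], [-0.1, -0.2], [-0.4, 0.1], [0.3, 0.2]]
scene [-0.0233094  -0.02998717] 0.48995505478315393 [[0.5, 0.4], [0.2, -0.0], [-0.2, -0.2], [-0.5, -0.2]]
```

Both cameras put blue at about (-24.5, -30.5) mm from the corner, with the tape parallel to the back wall. That margin is small against camera error, so I'll give blue a low, gentle nudge with shut fingers while yellow is still outside.

Run:
```python
from h import *
mv((*t2w(-.03,.08),.17),-77.85)
```

```text
-77.85 move [8.889e-01 4.000e-04 1.200e-03] [ 0.0006 -0.2468 -0.4756]
```

>>> {"api": "apply_moves", "payload": {"series": "0.889 0 0 0 -0.2468 -0.4756 0; 0.889 0 0 0 -0.2468 -0.4756 0; 0.889 0 0 0 -0.2468 -0.4756 0; 0.889 0 0 0 -0.2468 -0.4756 0; 0.889 0 0 0 -0.2468 -0.4756 0; 0.889 0 0 0 -0.2468 -0.4756 0; 0.889 0 0 0 -0.2468 -0.4756 0; 0.889 0 0 0 -0.2468 -0.4756 0; 0.889 0 0 0 -0.2468 -0.4756 0; 0.889 0 0 0 -0.2468 -0.4756 0; 0.889 0 0 0 -0.2468 -0.4756 0; 0.889 0 0 0 -0.2468 -0.4756 0"}}

```text
clock: 15.02
tcp_pos: [0.4994, 0.2217, 0.1704]
orientation: [2.11, 0.221, -2.113]
contact_force: [0.2, -0.2, 0.9]
grip_width: 0.0
```

Run:
```python
from h import *
st(); mv((*t2w(-.03,.08),.025),-77.85); mv((*t2w(0.004,.08),.025),-77.85)
```

```text
t 15.025 tray xy [-0.0299  0.0775] z 0.1704 Ftray [ 0.2 -0.2] 0.9 w 0.0
-77.85 move [-0.0036  0.0013 -0.0001] [ 1.454e-01 -2.500e-03 -1.000e-04]
-77.85 move [-0.0036  0.0013 -0.0001] [ 0.1454 -0.0026 -0.0341]
```

>>> {"api": "apply_moves", "payload": {"series": "0 0 0 0.06 0 0 0; 0 0 0 0.11 0 0 0; 0 0 0 0.144 0 0 0; 0 0 0 0.144 0 0 0; 0 0 0 0.144 0 -0.012 0; 0 0 0 0.144 0 -0.024 0; 0 0 0 0.144 0 -0.03 0; 0 0 0 0.144 0 -0.034 0; 0 0 0 0.144 0 -0.034 0"}}

```text
clock: 16.15
tcp_pos: [0.5325, 0.2307, 0.0267]
orientation: [2.11, 0.224, -2.112]
contact_force: [0.4, -0.2, 0.7]
grip_width: 0.0004
```

```bash
python3 -c "from h import *;st()"
```

```text
t 16.15 tray xy [0.0043 0.0794] z 0.0267 Ftray [ 0.4 -0.3] 0.7 w 0.0004
```

>>> {"api": "apply_moves", "payload": {"series": "0 0 0 0 0 -0.0015 0; 0 0 0 0 0 -0.003 0; 0 0 0 0 0 -0.0045 0; 0 0 0 0 0 -0.006 0; 0 0 0 0 0 -0.006 0"}}

```text
clock: 16.77
tcp_pos: [0.5366, 0.2316, 0.0262]
orientation: [2.106, 0.223, -2.114]
contact_force: [-5.2, 0.1, 4.4]
grip_width: 0.0001
```

```bash
python3 -c "from h import *;st()"
```

```text
t 16.775 tray xy [0.0085 0.0794] z 0.0262 Ftray [-5.   1.2] 4.4 w 0.0001
```

>>> {"api": "apply_moves", "payload": {"series": "0 0 0 0 0 -0.001 0; 0 0 0 0 0 -0.002 0; 0 0 0 0 0 -0.002 0; 0 0 0 0 0 -0.002 0"}}

```text
clock: 17.27
tcp_pos: [0.5367, 0.2316, 0.0259]
orientation: [2.102, 0.223, -2.117]
contact_force: [-9.4, -2.0, 6.3]
grip_width: -0.0002
```

```bash
python3 -c "from h import *;st()"
```

```text
t 17.275 tray xy [0.0086 0.0794] z 0.0259 Ftray [-9.6 -0. ] 6.3 w -0.0002
```

Blue is firmly against the back wall: 2 mm more command moved it only 0.1 mm. I retreat and go for yellow.

>>> {"api": "apply_moves", "payload": {"series": "0 0 0 0 0 0.012 0; 0 0 0 0 0 0.038 0; 0 0 0 -0.05 0 0.038 0; 0 0 0 -0.11 0 0.038 0; 0 0 0 -0.144 0 0.038 1; 0 0 0 -0.144 0 0.038 1; 0 0 0 -0.144 0 0.038 1"}}

```text
clock: 18.15
tcp_pos: [0.5028, 0.2239, 0.17]
orientation: [2.109, 0.223, -2.112]
contact_force: [-0.1, -0.2, -0.8]
grip_width: 0.0546
```

Run:
```python
from h import *
st(); mv((.5033,-.3118,.17),-27.2)
```

```text
t 18.15 tray xy [-0.0262  0.0789] z 0.17 Ftray [-0.1 -0.2] -0.8 w 0.0546
-27.2 move [-8.855e-01  8.000e-04  9.000e-04] [-1.000e-04  5.239e-01  1.115e-01]
```

>>> {"api": "apply_moves", "payload": {"series": "-0.886 0 0 0 0.524 0.1115 1; -0.886 0 0 0 0.524 0.1115 1; -0.886 0 0 0 0.524 0.1115 1; -0.886 0 0 0 0.524 0.1115 1; -0.886 0 0 0 0.524 0.1115 1; -0.886 0 0 0 0.524 0.1115 1; -0.886 0 0 0 0.524 0.1115 1; -0.886 0 0 0 0.524 0.1115 1; -0.886 0 0 0 0.524 0.1115 1; -0.886 0 0 0 0.524 0.1115 1; -0.886 0 0 0 0.524 0.1115 1; -0.886 0 0 0 0.524 0.1115 1"}}

```text
clock: 19.65
tcp_pos: [0.5039, -0.3094, 0.1695]
orientation: [1.547, 0.951, -1.549]
contact_force: [0.4, 0.2, -0.6]
grip_width: 0.0852
```

Run:
```python
from h import *
st(); mv((.5033,-.3118,.038),-27.2)
```

```text
t 19.65 tray xy [-0.1373 -0.4426] z 0.1695 Ftray [0.4 0.2] -0.6 w 0.0852
-27.2 move [ 0.0035 -0.0008  0.0027] [0.1315 0.001  0.0025]
```

>>> {"api": "apply_moves", "payload": {"series": "0 0 0 0.06 0 0 1; 0 0 0 0.1 0 0 1; 0 0 0 0.125 0 0 1; 0 0 0 0.132 0 0.001 1; 0 0 0 0.132 0 0.001 1; 0 0 0 0.132 0 0.001 0; 0 0 0 0.132 0 0.001 0; 0 0 0 0.132 0 0.001 0; 0 0 0 0.132 0 0.001 0; 0 0 0 0.132 0 0.001 0"}}

```text
clock: 20.9
tcp_pos: [0.5036, -0.3126, 0.0393]
orientation: [1.549, 0.946, -1.549]
contact_force: [-1.0, 0.5, 5.5]
grip_width: 0.0454
```

Run:
```python
from h import *
st()
# blue centre y ~ .080; yellow contact centre .080-.058=.022
mv((*t2w(.036,.006),.12),12.15)
```

```text
t 20.9 tray xy [-0.1383 -0.4457] z 0.0393 Ftray [-0.9  0.7] 5.5 w 0.0454
12.15 move [-6.862e-01  2.000e-04 -1.000e-04] [-0.0808 -0.1513 -0.4598]
```

>>> {"api": "apply_moves", "payload": {"series": "0 0 0 -0.04 0 0 0; 0 0 0 -0.08 0 0 0; -0.08 0 0 -0.081 -0.015 -0.05 0; -0.16 0 0 -0.081 -0.03 -0.1 0; -0.24 0 0 -0.081 -0.05 -0.15 0; -0.32 0 0 -0.081 -0.065 -0.2 0; -0.4 0 0 -0.081 -0.08 -0.25 0; -0.48 0 0 -0.081 -0.1 -0.3 0; -0.56 0 0 -0.081 -0.115 -0.35 0; -0.63 0 0 -0.081 -0.13 -0.4 0; -0.686 0 0 -0.081 -0.1513 -0.4598 0; -0.686 0 0 -0.081 -0.1513 -0.4598 0"}}

```text
clock: 22.4
tcp_pos: [0.5777, 0.1733, 0.1201]
orientation: [1.049, 1.309, -1.042]
contact_force: [0.3, -0.5, -0.6]
grip_width: 0.0451
```

>>> {"api": "apply_moves", "payload": {"series": "0 0 0 0 0 0 0; 0 0 0 0 0 0 0"}}

```text
clock: 22.65
tcp_pos: [0.5785, 0.1636, 0.1191]
orientation: [1.052, 1.302, -1.055]
contact_force: [0.2, 0.3, -1.0]
grip_width: 0.0454
```

Run:
```python
from h import *
from bench import grab_frame
st()
mv((*t2w(.036,.006),.0445),12.15)
cv2.imwrite("pics/scene8.png",cv2.resize(grab_frame("scene")[60:210,260:380],None,fx=4.5,fy=4,interpolation=cv2.INTER_CUBIC))
```

```text
t 22.65 tray xy [0.0351 0.0041] z 0.1191 Ftray [0.3 0.3] -1.0 w 0.0454
12.15 move [-0.0028  0.0005  0.0017] [ 0.0746  0.001  -0.0019]
```

View pics/scene8.png

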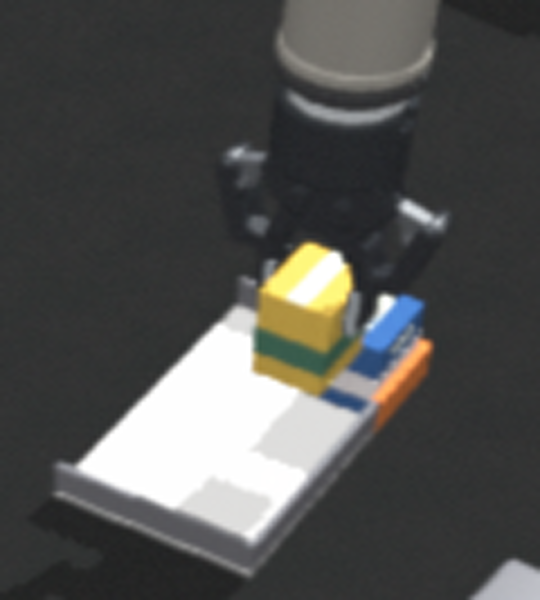

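>>> {"api": "apply_moves", "payload": {"series": "0 0 0 0.03 0 0 0; 0 0 0 0.055 0 0 0; 0 0 0 0.07 0 0 0; 0 0 0 0.075 0 0 0; 0 0 0 0.075 0 -0.002 0; 0 0 0 0.075 0 -0.004 0; 0 0 0 0.075 0 -0.004 0"}}

```text
clock: 23.58
tcp_pos: [0.5779, 0.1704, 0.0452]
orientation: [1.052, 1.303, -1.051]
contact_force: [-0.2, -0.3, -1.2]
grip_width: 0.0452
```

Run:
```python
from h import *
from bench import grab_frame
st()
cv2.imwrite("pics/scene9.png",cv2.resize(grab_frame("scene")[90:190,280:380],None,fx=6,fy=6,interpolation=cv2.INTER_CUBIC))
```

```text
t 23.575 tray xy [0.036  0.0109] z 0.0452 Ftray [-0.3 -0.3] -1.2 w 0.0452
```

View pics/scene9.png

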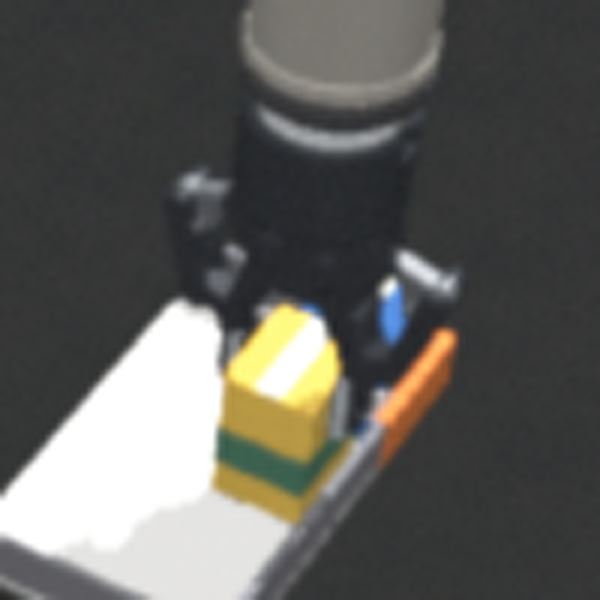

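>>> {"api": "apply_moves", "payload": {"series": "0 0 0 0.001 0.002 0 0; 0 0 0 0.001 0.004 0 0; 0 0 0 0.001 0.006 0 0; 0 0 0 0.001 0.007 0 0; 0 0 0 0.001 0.007 0 0"}}

```text
clock: 24.25
tcp_pos: [0.5844, 0.1713, 0.0434]
orientation: [1.052, 1.303, -1.052]
contact_force: [0.2, -1.1, -1.0]
grip_width: 0.0455
```

```bash
python3 -c "from h import *;st()"
```

```text
t 24.25 tray xy [0.0426 0.0104] z 0.0434 Ftray [-0.1 -1.1] -1.0 w 0.0455
```

>>> {"api": "apply_moves", "payload": {"series": "0 0 0 0 0.001 0 0; 0 0 0 0 0.002 0 0; 0 0 0 0 0.003 0 0; 0 0 0 0 0.003 0 0; 0 0 0 0 0.003 0 0"}}

```text
clock: 24.88
tcp_pos: [0.5847, 0.1713, 0.0435]
orientation: [1.048, 1.306, -1.056]
contact_force: [-9.8, -2.4, 9.7]
grip_width: 0.0455
```

```bash
python3 -c "from h import *;st()"
```

```text
t 24.875 tray xy [0.0428 0.0104] z 0.0435 Ftray [-10.1  -0.3] 9.7 w 0.0455
```

>>> {"api": "apply_moves", "payload": {"series": "0 0 0 0 -0.002 -0.002 0; 0 0 0 0 -0.002 -0.004 0; 0 0 0 0 -0.002 -0.006 0; 0 0 0 0 -0.002 -0.008 0; 0 0 0 0 -0.002 -0.008 0; 0 0 0 0 -0.002 -0.008 0"}}

```text
clock: 25.62
tcp_pos: [0.5835, 0.1762, 0.0435]
orientation: [1.049, 1.301, -1.057]
contact_force: [-4.3, -7.5, 7.2]
grip_width: 0.0455
```

```bash
python3 -c "from h import *;st()"
```

```text
t 25.625 tray xy [0.0427 0.0154] z 0.0435 Ftray [-5.7 -6.4] 7.2 w 0.0455
```

Run:
```python
from h import *
from bench import grab_frame
cv2.imwrite("pics/scene10.png",cv2.resize(grab_frame("scene")[100:190,290:380],None,fx=6.5,fy=6.5,interpolation=cv2.INTER_CUBIC))
cv2.imwrite("pics/top10.png",cv2.resize(grab_frame("top")[170:270,110:250],None,fx=5,fy=5,interpolation=cv2.INTER_CUBIC))
```

```text
(no output)
```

View pics/scene10.png

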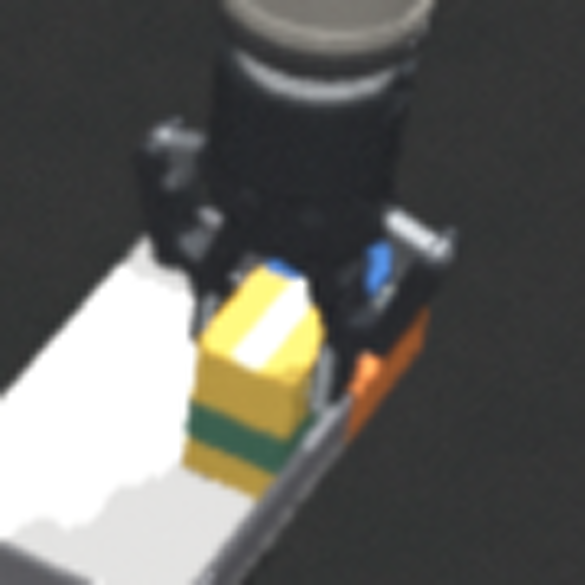

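View pics/top10.png

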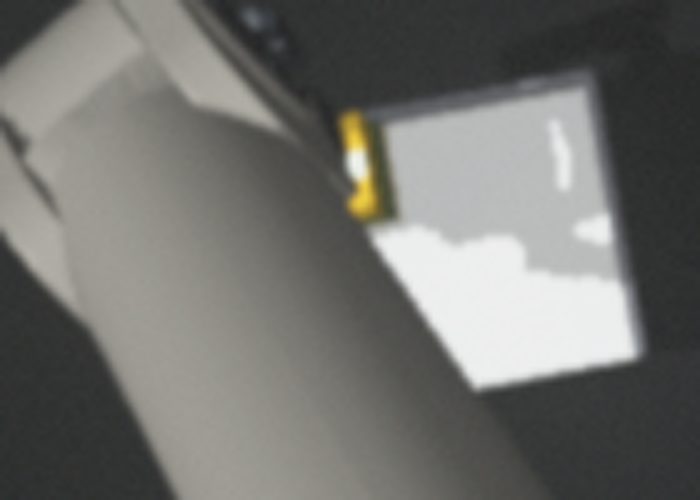

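>>> {"api": "apply_moves", "payload": {"series": "0 0 0 0 -0.002 0 0; 0 0 0 0 -0.002 -0.001 0; 0 0 0 0 -0.002 -0.002 0; 0 0 0 0 -0.002 -0.003 0; 0 0 0 0 -0.002 -0.003 0"}}

```text
clock: 26.35
tcp_pos: [0.5812, 0.1821, 0.0434]
orientation: [1.052, 1.303, -1.052]
contact_force: [0.2, 0.1, -1.0]
grip_width: 0.0451
```

```bash
python3 -c "from h import *;st()"
```

```text
t 26.35 tray xy [0.0416 0.0216] z 0.0434 Ftray [0.2 0.1] -1.0 w 0.0451
```

>>> {"api": "apply_moves", "payload": {"series": "0 0 0 0 0 -0.001 0; 0 0 0 0 0 -0.002 0; 0 0 0 0 0 -0.003 0; 0 0 0 0 0 -0.004 0; 0 0 0 0 0 -0.004 0"}}

```text
clock: 26.98
tcp_pos: [0.5811, 0.1822, 0.0435]
orientation: [1.05, 1.299, -1.056]
contact_force: [1.3, -8.5, 2.3]
grip_width: 0.045
```

```bash
python3 -c "from h import *;st()"
```

```text
t 26.975 tray xy [0.0416 0.0217] z 0.0435 Ftray [-0.5 -8.6] 2.3 w 0.045
```

>>> {"api": "apply_moves", "payload": {"series": "0 0 0 0 0.001 0.001 0; 0 0 0 0 0.002 0.001 0; 0 0 0 0 0.003 0.001 0; 0 0 0 0 0.0035 0.001 0; 0 0 0 0 0.0035 0.001 0; 0 0 0 0 0.002 0.002 0; 0 0 0 0 0.002 0.002 0"}}

```text
clock: 27.85
tcp_pos: [0.5814, 0.1823, 0.0435]
orientation: [1.049, 1.303, -1.056]
contact_force: [-2.9, -5.3, 6.4]
grip_width: 0.0457
```

```bash
python3 -c "from h import *;st()"
```

```text
t 27.85 tray xy [0.042  0.0217] z 0.0435 Ftray [-3.9 -4.6] 6.4 w 0.0457
```

Yellow is against both the wall and blue. I release and retreat.

>>> {"api": "apply_moves", "payload": {"series": "0 0 0 0 -0.0005 0.001 1; 0 0 0 0 -0.0005 0.001 1; 0 0 0 0 -0.0005 0.001 1; 0 0 0 0 -0.0005 0.001 1; 0 0 0 -0.03 -0.001 0.001 1; 0 0 0 -0.08 -0.001 0.001 1; 0 0 0 -0.13 -0.001 0.001 1; 0 0 0 -0.13 -0.03 0.06 1; 0 0 0 -0.13 -0.05 0.12 1; 0 0 0 -0.13 -0.05 0.18 1; 0 0 0 -0.13 -0.05 0.24 1; 0 0 0 -0.13 -0.05 0.27 1"}}

```text
clock: 29.35
tcp_pos: [0.5908, -0.0951, 0.1731]
orientation: [1.054, 1.3, -1.057]
contact_force: [0.2, 0.3, -0.5]
grip_width: 0.0857
```

Run:
```python
from h import *
from bench import grab_frame
st()
cv2.imwrite("pics/scene11.png",cv2.resize(grab_frame("scene")[100:190,290:380],None,fx=6.5,fy=6.5,interpolation=cv2.INTER_CUBIC))
cv2.imwrite("pics/top11.png",cv2.resize(grab_frame("top")[175:270,120:250],None,fx=6,fy=6,interpolation=cv2.INTER_CUBIC))
```

```text
t 29.35 tray xy [-0.0073 -0.2514] z 0.1731 Ftray [0.2 0.3] -0.5 w 0.0857
```

View pics/scene11.png

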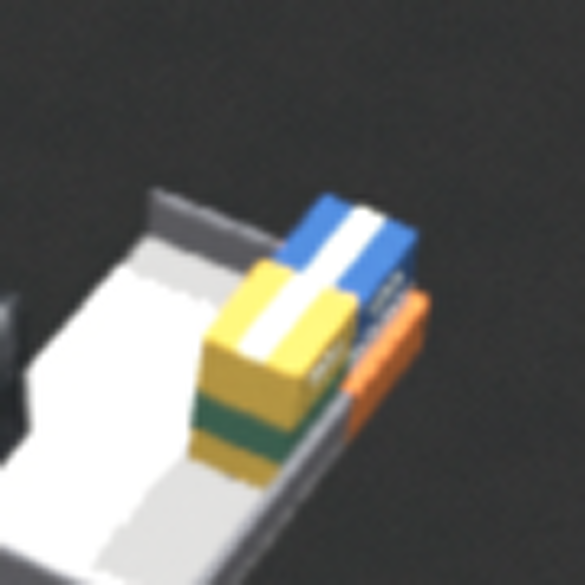

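View pics/top11.png

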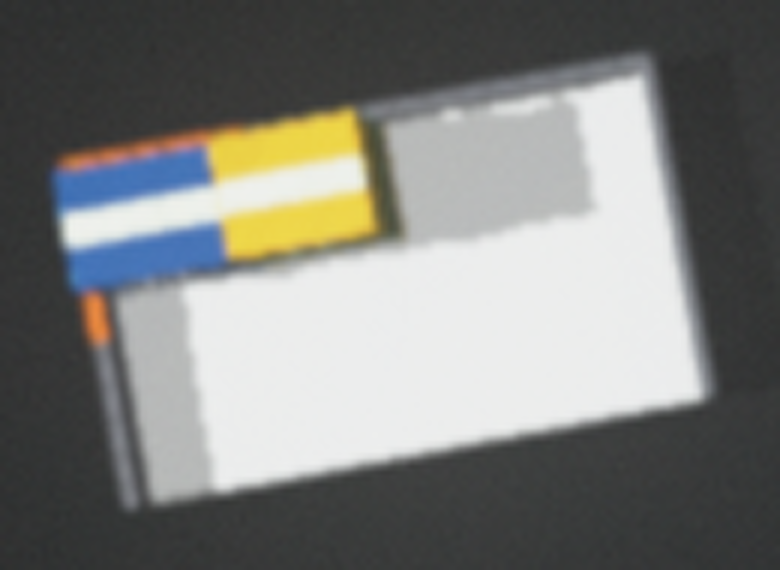

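Run:
```python
from h import *
TT={"top":(.5443,.1516,.2071),"scene":(.5459,.1533,.2173)}
C=top(.046,.056,.076);B=top(.046,.06,.068)
T=lambda L:px(L,6,120,175);S=lambda L:px(L,6.5,290,100)
for nm,n,M,q in (("Y","top",C,T([(208,138),(356,108),(379,236),(227,262)])),("Y","scene",C,S([(358,290),(295,375),(205,342),(265,260)])),
 ("B","top",[B[0],B[3]],T([(53,172),(71,292)])),("B","scene",[B[0],B[3]],S([(418,232),(330,195)]))):
    x,r=fit([(n,M,q)],[.56,.2,.2]);t=TT[n]
    c,s=np.cos(t[2]),np.sin(t[2]);print(nm,n,(np.array([[c,s],[-s,c]])@(x[:2]-t[:2])-[.065,.11]).round(4),round(np.degrees(x[2]-t[2]),1),r.round(1).tolist())
```

```text
Y top [-0.0239 -0.0888] -0.2 [[-0.1, 0.1], [0.1, 0.6], [-0.2, -0.4], [0.2, -0.3]]
Y scene [-0.0228 -0.0887] 1.6 [[0.3, 1.0], [1.1, 0.2], [-0.6, -0.9], [-0.7, -0.3]]
B top [-0.0252 -0.0301] -1.3 [[-0.0, -0.1], [0.0, 0.1]]
B scene [-0.0242 -0.0305] -3.6 [[0.4, 0.3], [-0.4, -0.4]]
```

Both look right. One gentle low push, with the two spread fingertips one on each carton's front face, will confirm the back-wall contact.

Run:
```python
from h import *
mv((*t2w(-.03,.051),.17),-77.85)
```

```text
-77.85 move [1.5635e+00 2.0000e-03 3.0000e-04] [ 0.0026 -0.0249 -0.3029]
```

>>> {"api": "apply_moves", "payload": {"series": "1.5635 0 0 0.0026 -0.0249 -0.3029 0.7; 1.5635 0 0 0.0026 -0.0249 -0.3029 0.7; 1.5635 0 0 0.0026 -0.0249 -0.3029 0.7; 1.5635 0 0 0.0026 -0.0249 -0.3029 0.7; 1.5635 0 0 0.0026 -0.0249 -0.3029 0.7; 1.5635 0 0 0.0026 -0.0249 -0.3029 0.7; 1.5635 0 0 0.0026 -0.0249 -0.3029 0.7; 1.5635 0 0 0.0026 -0.0249 -0.3029 0.7; 1.5635 0 0 0.0026 -0.0249 -0.3029 0.7; 1.5635 0 0 0.0026 -0.0249 -0.3029 0.7; 1.5635 0 0 0.0026 -0.0249 -0.3029 0.7; 1.5635 0 0 0.0026 -0.0249 -0.3029 0.7"}}

```text
clock: 30.95
tcp_pos: [0.5024, 0.2007, 0.1709]
orientation: [2.104, 0.234, -2.106]
contact_force: [-0.7, -0.5, 0.4]
grip_width: 0.0594
```

Run:
```python
from h import *
st(); mv((*t2w(-.03,.051),.022),-77.85); mv((*t2w(0.004,.051),.022),-77.85)
```

```text
t 30.95 tray xy [-0.0314  0.0564] z 0.1709 Ftray [-0.8 -0.3] 0.4 w 0.0594
-77.85 move [0.0086 0.0011 0.001 ] [ 0.1489  0.0055 -0.0015]
-77.85 move [0.0086 0.0011 0.001 ] [ 0.1489  0.0058 -0.0355]
```

>>> {"api": "apply_moves", "payload": {"series": "0 0 0 0 0 0 0.7; 0 0 0 0.06 0 0 0.7; 0 0 0 0.11 0 0 0.7; 0 0 0 0.147 0 0 0.7; 0 0 0 0.147 0 0 0.7; 0 0 0 0.147 0 -0.015 0.7; 0 0 0 0.147 0 -0.028 0.7; 0 0 0 0.147 0 -0.034 0.7; 0 0 0 0.147 0 -0.034 0.7"}}

```text
clock: 32.08
tcp_pos: [0.5365, 0.2082, 0.0245]
orientation: [2.107, 0.233, -2.106]
contact_force: [-0.3, -0.3, -0.2]
grip_width: 0.0595
```

Run:
```python
from h import *
st(); mv((*t2w(0.0085,.051),.022),-77.85)
```

```text
t 32.075 tray xy [0.0035 0.0565] z 0.0245 Ftray [-0.3 -0.2] -0.2 w 0.0595
-77.85 move [ 0.0067 -0.0003  0.0011] [ 0.0025  0.0056 -0.0049]
```

>>> {"api": "apply_moves", "payload": {"series": "0.007 0 0 0.001 0.005 0 0.7; 0.007 0 0 0.001 0.005 -0.002 0.7; 0.007 0 0 0.001 0.005 -0.0035 0.7; 0.007 0 0 0.001 0.005 -0.005 0.7; 0.007 0 0 0.001 0.005 -0.0065 0.7; 0.007 0 0 0.001 0.005 -0.008 0.7; 0.007 0 0 0.001 0.005 -0.008 0.7"}}

```text
clock: 32.95
tcp_pos: [0.5425, 0.2045, 0.0225]
orientation: [2.104, 0.225, -2.114]
contact_force: [-7.8, -1.5, 5.0]
grip_width: 0.06
```

Run:
```python
from h import *
from bench import get_obs
st();print(get_obs()['moment']); mv((*t2w(0.0085,.051),.022),-77.85)
```

```text
t 32.95 tray xy [0.0086 0.0517] z 0.0225 Ftray [-8.   0.2] 5.0 w 0.06
[-0.28235922  1.2555667  -0.03356262]
-77.85 move [0.0008 0.0049 0.0001] [0.0005 0.0007 0.0001]
```

Contact is at the same depth (8.6 mm) as blue's earlier nudge, so both cartons sit on the wall. I retreat.

>>> {"api": "apply_moves", "payload": {"series": "0 0 0 0 0 0.004 0.7; 0 0 0 0 0 0.02 0.7; 0 0 0 0 0 0.045 0.7; 0 0 0 -0.05 0 0.045 0.7; 0 0 0 -0.11 0 0.045 0.7; 0 0 0 -0.15 0.05 0.045 0.7; 0 0 0 -0.15 0.11 0.045 0.7; 0 0 0 -0.15 0.17 0.045 0.7; 0 0 0 -0.15 0.23 0.045 0.7; 0 0 0 -0.15 0.26 0.045 0.7; 0 0 0 -0.15 0.26 0.045 0.7; 0 0 0 -0.15 0.26 0.045 0.7"}}

```text
clock: 34.45
tcp_pos: [0.5557, -0.0578, 0.1728]
orientation: [2.109, 0.227, -2.11]
contact_force: [0.2, 0.2, -0.0]
grip_width: 0.0596
```

Run:
```python
from h import *
from bench import grab_frame
st()
f=grab_frame("scene");cv2.imwrite("pics/scene12.png",f)
a=cv2.resize(f[100:190,290:380],(390,390),interpolation=cv2.INTER_CUBIC)
b=cv2.resize(grab_frame("top")[175:270,120:215],(390,390),interpolation=cv2.INTER_CUBIC)
cv2.imwrite("pics/both12.png",np.hstack([a,b]))
```

```text
t 34.45 tray xy [-0.0337 -0.2076] z 0.1728 Ftray [0.2 0.2] -0.0 w 0.0596
```

View pics/both12.png

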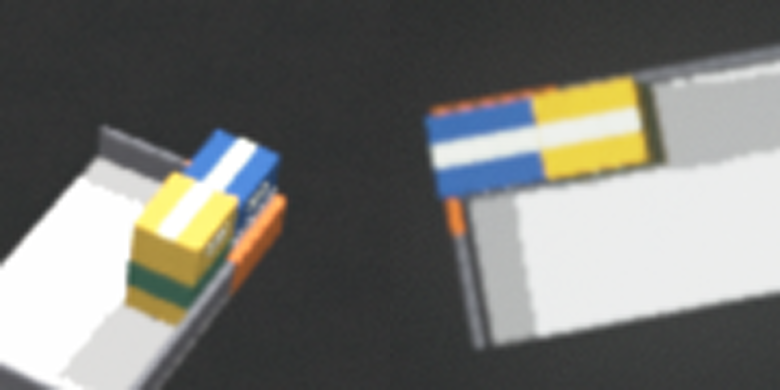

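View pics/scene12.png

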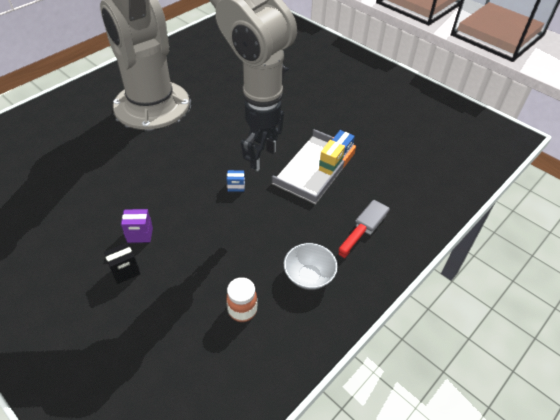

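The two cartons stand upright, flush with each other and flat along the back wall, with blue in the orange corner. The bowl (310,268), jar (241,298) and brush (365,228) are where they were at the start, and the arm touches nothing.

```bash
python3 -c "
from bench import hand_in
print(hand_in())"
```

```text
the job is handed in; nothing more can be done
None
```

The job is handed in at about 34.5 s of the 67 s allowed; `hand_in` gives no verdict. The blue carton stands in the orange corner and the yellow one beside it. Both are upright, released, and pushed against the back wall.

- **Blue:** I pushed it against both walls, let go, then nudged it with shut fingers while yellow was still outside the tray. It did not move: an extra 2 mm of command shifted it only about 0.1 mm.
- **Yellow:** I gripped it across its short side and pushed it along the back wall until it met blue. After letting go, I pushed low on both cartons' front faces at once. They stopped at the same depth as blue had.
- **Position checks:** Camera fits taken before that last push put blue about (-25, -30) mm from the corner, where contact with both walls is (-23, -30). They put yellow about (-23.5, -89) mm, where contact is (-23, -88). I did not refit after the push, but the last pictures looked the same. The bowl, jar and brush looked unmoved by eye.
- **Problems and disagreements:**
  - My first push of blue stopped about 3 mm short of the back wall, probably because a finger caught on it, so I regripped higher.
  - Yellow's first push towards blue stuck on the back wall until I eased it off.
  - The camera yaw estimates disagree by 1 to 4° depending on the view. The largest, 3.6° for blue from two partly hidden corners, is close to the 4° limit, but blue's tape strip ran parallel to the back wall within about 0.1° in the top view.

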